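Pull the broken wax ingot and seal it under the double lid

ROBOT

A 6-joint arm with a two-finger parallel gripper is mounted at the origin on the work surface. World frame = base frame: x ahead of the robot, y to its left, z up, the work surface at z = 0. Lengths are in m, angles in rad, forces in N, time in s.
With the tool pointing down it reaches from about 0.4 to 0.825 m from the base axis. Payload 7 kg.
Tool frame: the origin (TCP) lies at the very end of the fingers, on their centre line; the grasp point (between the pads) lies 19 mm behind it; z points along the fingers, y is the line along which they close (so a half turn about z gives the same grasp; the last joint's range is limited). The gripper opens to 88 mm and grips with 3 to 60 N. Pads are 19 mm wide; open, the fingers measure 130 mm over their backs; the gripper's body (78 mm by 193 mm) begins 47 mm behind the grasp point.
Start: joints at [-0.853, 0.359, 0.012, 0, -1.224, -0.288], TCP at [0.281, -0.614, 0.194] pointing down, gripper open.
Joint ranges: [-3.07, 3.07], [-1.43, 2.12], [-1.02, 1.25], [-3.03, 1.67], [-3.05, -0], [-3.03, 3.03]. Speed limits (rad/s): [2.39, 2.39, 3.01, 3.14, 3.14, 3.14].

INTERFACE

Orientations are given as [roll, pitch, yaw] about the fixed x, y, z axes, in that order (R = Rz(yaw) Ry(pitch) Rx(roll)).
In Python, from station import arm gives the robot as it stands. The module is installed in compiled form; this text tells all that it offers.
- The arm moves only by the shell command python3 -m crank 'ROWS' [FORCE]. ROWS is JSON, a list of rows, each an object of numbers: "dx", "dy", "dz": the shift along the world's x, y, z in m; "twist": the turn about the world's z in degrees; "grip": the opening, from -1 (shut) to 1 (fully open). A call has exactly 5 rows; each row is the pose to reach, as a shift and turn from the pose commanded when the call began; what a row does not reach only later rows make up. A row lasts 1/12 s, in which the tool goes at most 41.7 mm and 7.16 degrees, less where a joint would pass 70% of its speed; a pose out of reach is approached as far as the arm can. A call with a gripper value outside its range is refused whole. The fingers move at their own pace and stop on an object; FORCE is the grip in N (left out, the last holds). Time passes only in rows, so rows that repeat a pose let the fingers close, or fill a call up. It gives the time, the measured TCP pose, the force, the opening and the grip force at its end, in the units of the state.
- arm.get_state(): the state, without advancing time (a new reading comes with each control period).
- arm.grab_frame(name): name is "side" or "top"; returns the picture (400x640x3 uint8, red, green, blue); there is no depth.
- arm.get_calibration(name): a dict with "fx", "fy", "cx", "cy" (pixels), "cam_to_world" (4x4, takes a point from camera to world coordinates). Camera axes: x right, y down, z forward; pixel columns grow to the right and rows downward; lengths in m; the calibration is good to about 2 mm. A picture is of the moment at which its call begins. get_calibration takes no time and is no camera call.
- arm.job_done(): hands the job in; it is judged then, once.
The state is a dict: "t": time; "q": joint angles; "qd": joint speeds; "joint_efforts": joint torques, N m; "eef_pos": TCP position; "ee_rot": TCP orientation; "force": force on the tool from outside, world axes, zero at the start; "moment": the same for the moment, N m; "width": finger opening in m; "gripper_force": force on a finger pad.
Only numpy, scipy, OpenCV 4.12 (cv2) and the standard library are available. Lean on these libraries where they do the work, as an engineer would, in place of code of your own. Each camera call takes 0.05 s, during which the arm holds its last target. There are 200 camera calls.

TASK

One of the four hexagonal beeswax ingots on the white board is broken off on one side: put it into the white pot, lowering it in rather than dropping it, and leave the three whole ones and everything else where they are. Then lift the two nested lids together by the steel knob of the inner (blue) lid, lower them gently onto the pot so that the inner lid sits fully home in the mouth, and let go. Finally take the outer (brass) lid alone by its black collar, raise it until it is about 10 cm above where it sat, leaving the inner lid seated and untouched, and finish while still holding it there, level, over the pot.

Things in the scene. Friction and masses are not known exactly. Their poses are not given: they have to be found in the camera images.
- broken_center (a point): broken beeswax ingot: amber hexagonal prism 34 mm tall, loose, 30 g, in one of four places on the board, any yaw; one vertex side is broken off flat, break face paler. Point half-way up, midway along what is left of the two parallel flats facing own +y and -y, 40 mm apart (grip across these). Break face 10 mm off along own +x, remaining vertex 19 mm along own -x. Own z up
- ingot1_center (a point): one of the three whole beeswax ingots: regular hexagonal prism, amber yellow, 40 mm across flats, 34 mm tall, standing on the board; point at its centre. Own z up, two of its flats face its own +y and -y. To be left alone
- ingot2_center (a point): one of the three whole beeswax ingots: regular hexagonal prism, amber yellow, 40 mm across flats, 34 mm tall, standing on the board; point at its centre. Own z up, two of its flats face its own +y and -y. To be left alone
- ingot3_center (a point): one of the three whole beeswax ingots: regular hexagonal prism, amber yellow, 40 mm across flats, 34 mm tall, standing on the board; point at its centre. Own z up, two of its flats face its own +y and -y. To be left alone
- board: white inspection board under the ingots, 210 x 210 x 6 mm, fixed; origin at the centre of its underside
- pot_rim (a point): open round white pot with a blue band, fixed on the table; point at the centre of its mouth, level with the rim, 50 mm above the table. Inside diameter 100 mm, outside 108 mm, inner floor 45 mm below the rim. The rim carries the inner lid
- knob (a point): upright round steel knob of the inner (blue) lid, 22 mm diameter, standing up through the outer lid's collar. Point on its axis, half-way up the part above the collar: knob top 13 mm above it, collar top 15 mm below it. Own z up, round. Lifting it carries both lids (together about 350 g). With the inner lid home on the pot the point is 49 mm above the rim
- inner_flange (a point): inner lid, blue, loose, 200 g: point at the centre of the underside of its flange (110 mm diameter, 5 mm thick), 49 mm below the knob point. Below the flange a plug, 92 mm diameter, 6 mm deep, goes into the pot's mouth; it stands on the table at the start. Seated, the flange rests on the rim and this point meets the pot_rim point
- collar (a point): outer lid, brass, loose, 150 g, 122 mm diameter, lying on the inner lid; black collar (tube) in its middle, 46 mm outside, 34 mm inside, 24 mm tall. Point on the axis half-way up the collar, 12 mm above the lid's flat top; 27 mm below the knob point when nested (knob top then 40 mm above). Skirt reaches 26 mm below the point, 3 mm loose round the inner lid. Own z up, round
- honey_jar: closed jar of honey with a brass cap, 72 mm diameter, 110 mm tall, loose; bystander, not to be disturbed; origin at the centre of its underside
- tub_dark: small tub of dark honey, white lid, 72 mm diameter, 44 mm tall, loose; bystander, not to be disturbed; origin at the centre of its underside
- tub_light: small tub of light honey, white lid, 72 mm diameter, 44 mm tall, loose; bystander, not to be disturbed; origin at the centre of its underside
- label_roll: yellow roll of labels (ring), 76 mm diameter, 22 mm tall, loose; bystander, not to be disturbed; origin at the centre of its underside
- spatula: spatula about 180 mm long lying on the table, loose; bystander, not to be disturbed; origin at the centre of its underside

How it is judged:
By the outcome, as a careful person would: the job done as asked, in the order asked, and still so for the second after the job is handed in, while the arm keeps its last pose, push and grip.
It also fails if it takes over 53 s, if anything falls off the work surface, if the arm or the gripper's body presses on something with over 40 N, if the wrist force passes 120 N, or if a joint passes its speed limit or range.

## Working session

There is one attempt and no reset: what is moved stays moved. The work goes in short steps, Python scripts to look and compute and a shell command to move; the robot and the scene stay as the last step left them, time stands still between calls to the robot, and variables do not carry over. Pictures are saved under pics/ and viewed, at most 13 in all, crops included, and the job is handed in when it is done.

```bash
mkdir -p pics
python3 - <<'E'
from station import arm
import cv2,numpy as np
for n in("top","side"):
    cv2.imwrite(f"pics/{n}0.png",arm.grab_frame(n)[...,::-1])
    c=arm.get_calibration(n);print(n,c["fx"],c["fy"],c["cx"],c["cy"]);print(np.round(c["cam_to_world"],4))
s=arm.get_state();print({k:np.round(s[k],3) for k in("t","eef_pos","ee_rot","width","force")})
E
```

```text
top 491.3719353551594 491.3719353551594 320.8163197480327 198.8373435827659
[[-0.018  -0.9888  0.1481  0.3488]
 [-0.9997  0.02    0.0123 -0.0125]
 [-0.0152 -0.1478 -0.9889  1.7453]
 [ 0.      0.      0.      1.    ]]
side 449.25861932352916 449.25861932352916 310.65895872961073 191.26017594879588
[[-0.8375 -0.3764  0.3962  0.066 ]
 [-0.5463  0.5571 -0.6255  0.8564]
 [ 0.0147 -0.7403 -0.6721  0.9958]
 [ 0.      0.      0.      1.    ]]
{'t': np.float64(0.1), 'eef_pos': array([ 0.281, -0.613,  0.193]), 'ee_rot': array([ 3.14 , -0.   , -2.712]), 'width': np.float64(0.088), 'force': array([-0.174, -0.133, -0.442])}
```

View pics/top0.png

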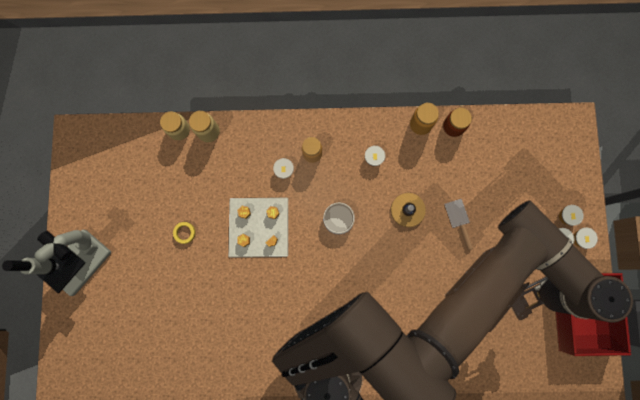

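View pics/side0.png

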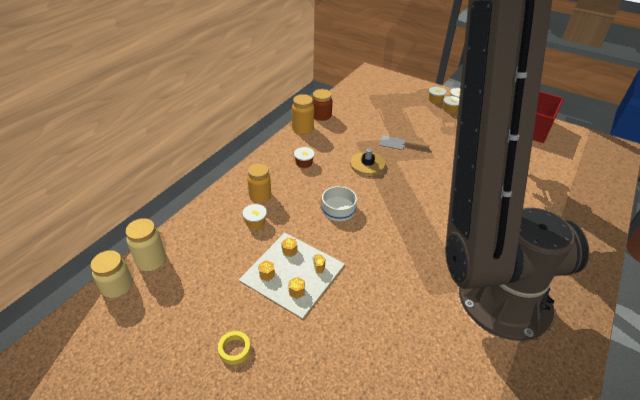

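Top view: board at (258,228), ingots near (245,213), (273,213), (243,240) and (271,241, the smallest). The pot is at (339,218) and the lids at (408,210). In the side view the odd ingot is at (319,263). I'll zoom in next.

Run:
```python
import cv2,numpy as np
t=cv2.imread("pics/top0.png");s=cv2.imread("pics/side0.png")
z=lambda im,x,y,w,h,k:cv2.resize(im[y:y+h,x:x+w],None,fx=k,fy=k,interpolation=cv2.INTER_CUBIC)
a=np.hstack([z(t,225,194,66,66,4.5)[:297,:297],z(s,240,230,108,66,4.5)[:297]])
b=np.hstack([z(t,315,180,120,60,3.3),z(s,310,135,100,90,3.3)[:198]])
b=np.hstack([z(t,318,185,120,60,3.3)[:198],z(s,315,140,90,85,3.3)[:280,:]]) if 0 else np.hstack([cv2.copyMakeBorder(z(t,315,180,120,60,3.3),0,92,0,0,0),z(s,315,140,90,88,3.3)[:290]])
W=max(a.shape[1],b.shape[1]);p=lambda i:cv2.copyMakeBorder(i,0,0,0,W-i.shape[1],0)
o=np.vstack([p(a),p(b)]);print(o.shape,a.shape,b.shape);cv2.imwrite("pics/crop0.png",o)
```

```text
(587, 783, 3) (297, 783, 3) (290, 693, 3)
```

View pics/crop0.png

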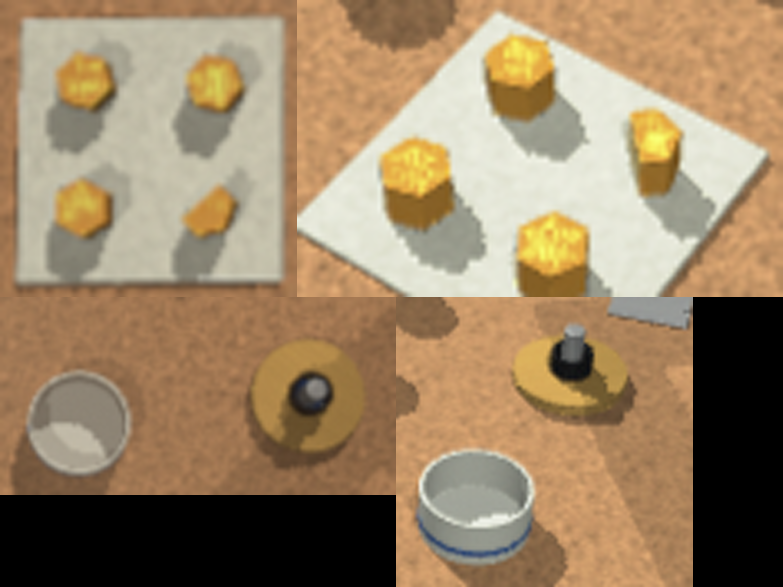

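Zoomed in, the broken ingot is the lower right one on the board in the top view (271.5,240.5). Its long straight break face points up-left or down-right. The knob top is at top (410.8,207.3) and side (368.9,150.0). The pot rim centre is at top (338.9,217.6) and side (339.2,198.5). Next I'll fit a prism model for the ingot and triangulate the other points.

```bash
cat > h.py <<'E'
from station import arm
import cv2,numpy as np
from scipy.optimize import minimize,least_squares
C={n:arm.get_calibration(n) for n in("top","side")}
def proj(n,P):
    c=C[n];T=np.linalg.inv(c["cam_to_world"]);p=np.atleast_2d(P)@T[:3,:3].T+T[:3,3]
    return np.c_[c["fx"]*p[:,0]/p[:,2]+c["cx"],c["fy"]*p[:,1]/p[:,2]+c["cy"]]
def onplane(n,u,v,z):
    c=C[n];M=c["cam_to_world"];d=M[:3,:3]@[(u-c["cx"])/c["fx"],(v-c["cy"])/c["fy"],1];o=M[:3,3]
    return o+d*(z-o[2])/d[2]
E
python3 - <<'E'
from h import *
def show(l,t,s,z):
    print(l,[np.round(onplane(n,*p,z)[:2],4) for n,p in(("top",t),("side",s)) if p])
show("knobtop",(410.8,207.3),(368.9,150.0),.068)
show("lidtop",(408.0,210.0),None,.016)
show("pot",(338.9,217.6),(339.2,198.5),.05)
im={n:cv2.imread(f"pics/{n}0.png") for n in C}
x0=onplane("top",271.5,240.5,.04)[:2];print(x0)
base=np.array([[-.019,0],[-.0075,-.02],[.010,-.02],[.010,.02],[-.0075,.02]])
m={};roi={}
for n in C:
    u,v=proj(n,[*x0,.023])[0].astype(int);k=14 if n=="top" else 24
    roi[n]=(u-k,v-k,2*k);r=im[n][v-k:v+k,u-k:u+k].astype(float)
    sat=1-r.min(2)/(r.max(2)+1);lo,hi=.2,.75;m[n]=np.clip((sat-lo)/(hi-lo),0,1)
    m[n]=np.where(sat>.4,1,0)*1.; print(n,m[n].sum())
def cost(p,sep=None):
    c,s=np.cos(p[2]),np.sin(p[2]);xy=base@np.array([[c,s],[-s,c]])+p[:2]
    P=np.vstack([np.c_[xy,np.full(5,.006)],np.c_[xy,np.full(5,.040)]]);e=0
    for n in C:
        if sep and n!=sep: continue
        u,v,k=roi[n];q=(proj(n,P)-[u-.5,v-.5])*8-.5
        h=cv2.convexHull(q.astype(np.float32))
        I=np.zeros((k*8,k*8),np.uint8);cv2.fillConvexPoly(I,np.round(h*16).astype(np.int32),255,shift=4)
        I=cv2.resize(I,(k,k),interpolation=cv2.INTER_AREA)/255.;e+=((I-m[n])**2).sum()
    return e
for sep in(None,"top","side"):
    R=[]
    for y in np.radians(np.arange(-180,180,30)):
        S=np.array([[*x0,y]]*4)+np.vstack([np.zeros(3),np.diag([.008,.008,.4])])
        r=minimize(cost,[*x0,y],args=(sep,),method="Nelder-Mead",options=dict(initial_simplex=S));R.append((r.fun,*np.round(r.x[:2],4),round(np.degrees(r.x[2]),1)))
    print(sep,sorted(R)[:4])
s=arm.get_state();print(np.degrees(s["ee_rot"]))
E
```

```text
knobtop [array([ 0.5643, -0.3   ]), array([ 0.5624, -0.2951])]
lidtop [array([ 0.5615, -0.2986])]
pot [array([ 0.5356, -0.0528]), array([ 0.5325, -0.0452])]
[0.46139577 0.18256241]
top 84.0
side 934.0
None [(np.float64(782.0935793925413), np.float64(0.4617), np.float64(0.1853), np.float64(44.1)), (np.float64(782.2434602076125), np.float64(0.4618), np.float64(0.1851), np.float64(43.6)), (np.float64(782.3420069204152), np.float64(0.4617), np.float64(0.1854), np.float64(43.7)), (np.float64(782.3745021145712), np.float64(0.4617), np.float64(0.1854), np.float64(43.8))]
top [(np.float64(4.7394540561322565), np.float64(0.4614), np.float64(0.1852), np.float64(44.3)), (np.float64(4.764675124951942), np.float64(0.4613), np.float64(0.1852), np.float64(44.7)), (np.float64(4.774517493271818), np.float64(0.4613), np.float64(0.1851), np.float64(44.6)), (np.float64(4.78077662437524), np.float64(0.4618), np.float64(0.185), np.float64(44.4))]
side [(np.float64(776.8748481353325), np.float64(0.4621), np.float64(0.1853), np.float64(40.9)), (np.float64(776.964275278739), np.float64(0.4621), np.float64(0.1851), np.float64(42.1)), (np.float64(776.9779623221839), np.float64(0.4621), np.float64(0.1854), np.float64(40.9)), (np.float64(777.0198846597461), np.float64(0.4622), np.float64(0.1852), np.float64(41.1))]
[ 1.79911683e+02 -8.58218437e-03 -1.55380868e+02]
```

```bash
cat >> h.py <<'E'
a=np.linspace(0,2*np.pi,60)
def ring(r,z): return np.c_[r*np.cos(a),r*np.sin(a),0*a+z]
def fit(im,mask,hulls,x0,zc,K,names=("top","side")):
    "hulls: list of point sets (x,y rel, z abs); fits xy by silhouette"
    m={};roi={}
    for n in names:
        u,v=proj(n,[*x0,zc])[0].round().astype(int);k=K[n];roi[n]=(u-k,v-k,2*k)
        M=mask(im[n].astype(float)).astype(np.uint8)
        M=M[v-k:v+k,u-k:u+k]
        nl,L,st,ce=cv2.connectedComponentsWithStats(M);m[n]=(L==1+np.argmax(st[1:,4]))*1.
    def cost(p,ns):
        e=0
        for n in ns:
            u,v,k=roi[n];I=np.zeros((k*8,k*8),np.uint8)
            for P in hulls:
                q=(proj(n,P+[p[0],p[1],0])-[u-.5,v-.5])*8-.5
                cv2.fillConvexPoly(I,np.round(cv2.convexHull(q.astype(np.float32))*16).astype(np.int32),255,shift=4)
            e+=((cv2.resize(I,(k,k),interpolation=cv2.INTER_AREA)/255.-m[n])**2).sum()
        return e
    for ns in [names]+([(n,) for n in names] if len(names)>1 else []):
        x=np.array(x0[:2]);r=minimize(cost,x,args=(ns,),method="Nelder-Mead",options=dict(initial_simplex=[x,x+[.008,0],x+[0,.008]]))
        print(ns,np.round(r.x,4),"res",round(r.fun,1),"area",{n:int(m[n].sum()) for n in ns})
def lowsat(t): return lambda b:(b[...,2]-b[...,0])/(b.max(2)+1)<t
def lidmask(b): return lowsat(.3)(b)|(b.max(2)<55)
E
python3 - <<'E'
from h import *
im={n:cv2.imread(f"pics/{n}0.png") for n in C}
print("px pot/cork",im["top"][218,339],im["top"][200,365],im["top"][230,325],im["side"][200,339],im["side"][235,365])
print("pot");fit(im,lowsat(.3),[np.vstack([ring(.054,0),ring(.054,.05)])],(.535,-.05),.025,{"top":25,"side":30})
print("lid");fit(im,lidmask,[np.vstack([ring(.023,.016),ring(.023,.04)]),np.vstack([ring(.011,.04),ring(.011,.068)])],(.563,-.298),.04,{"top":14,"side":22})
E
```

```text
px pot/cork [130 146 155] [ 81 118 162] [ 64  91 122] [153 164 160] [106 155 206]
pot
('top', 'side') [ 0.5364 -0.0512] res 25.9 area {'top': 793, 'side': 1047}
('top',) [ 0.5364 -0.0514] res 11.6 area {'top': 793}
('side',) [ 0.5362 -0.0507] res 13.0 area {'side': 1047}
lid
('top', 'side') [ 0.5641 -0.2996] res 53.0 area {'top': 117, 'side': 155}
('top',) [ 0.5628 -0.3   ] res 29.5 area {'top': 117}
('side',) [ 0.5648 -0.2999] res 22.7 area {'side': 155}
```

```bash
python3 -m crank '[{"dx":0.0,"dy":0.02,"dz":0.03,"twist":5},{"dx":0.01,"dy":0.06,"dz":0.04,"twist":10},{"dx":0.03,"dy":0.10,"dz":0.05,"twist":15},{"dx":0.05,"dy":0.14,"dz":0.05,"twist":19},{"dx":0.07,"dy":0.18,"dz":0.05,"twist":19}]'
```

```text
invalid input at $[0]: expected keys dx, dy, dz, twist, grip
```

Pot (0.536,-0.051), lid (0.564,-0.300), ingot (0.4615,0.185) at yaw 44°. Both cameras agree to about 2 mm. Moving to the ingot now.

```bash
python3 -m crank '[{"dx":0.018,"dy":0.036,"dz":0,"twist":4,"grip":1},{"dx":0.036,"dy":0.072,"dz":0,"twist":8,"grip":1},{"dx":0.054,"dy":0.108,"dz":0,"twist":12,"grip":1},{"dx":0.072,"dy":0.144,"dz":0,"twist":16,"grip":1},{"dx":0.09,"dy":0.18,"dz":0,"twist":19.4,"grip":1}]'
python3 -m crank '[{"dx":0.018,"dy":0.036,"dz":0,"twist":0,"grip":1},{"dx":0.036,"dy":0.072,"dz":0,"twist":0,"grip":1},{"dx":0.054,"dy":0.108,"dz":0,"twist":0,"grip":1},{"dx":0.072,"dy":0.144,"dz":0,"twist":0,"grip":1},{"dx":0.09,"dy":0.18,"dz":0,"twist":0,"grip":1}]'
python3 -m crank '[{"dx":0.004,"dy":0.04,"dz":0,"twist":0,"grip":1},{"dx":0.008,"dy":0.08,"dz":0,"twist":0,"grip":1},{"dx":0.012,"dy":0.12,"dz":0,"twist":0,"grip":1},{"dx":0.016,"dy":0.16,"dz":0,"twist":0,"grip":1},{"dx":0.02,"dy":0.2,"dz":0,"twist":0,"grip":1}]'
python3 -m crank '[{"dx":-0.004,"dy":0.04,"dz":0,"twist":0,"grip":1},{"dx":-0.008,"dy":0.08,"dz":0,"twist":0,"grip":1},{"dx":-0.012,"dy":0.12,"dz":0,"twist":0,"grip":1},{"dx":-0.016,"dy":0.16,"dz":0,"twist":0,"grip":1},{"dx":-0.02,"dy":0.2,"dz":0,"twist":0,"grip":1}]'
```

```text
t: 0.52
eef_pos: [0.3714, -0.4318, 0.1932]
ee_rot: [3.141, -0.0, -2.37]
force: [1.5, 0.3, 0.1]
width: 0.0877
gripper_force: 0.0
t: 0.93
eef_pos: [0.4615, -0.2516, 0.1936]
ee_rot: [3.141, 0.0, -2.373]
force: [1.8, 0.2, -0.0]
width: 0.0876
gripper_force: 0.0
t: 1.35
eef_pos: [0.4808, -0.0517, 0.1936]
ee_rot: [3.142, 0.0, -2.373]
force: [1.2, -0.5, -0.8]
width: 0.0875
gripper_force: 0.0
t: 1.77
eef_pos: [0.4603, 0.1482, 0.1937]
ee_rot: [3.141, 0.0, -2.373]
force: [1.5, -0.6, -0.0]
width: 0.0877
gripper_force: 0.0
```

```bash
python3 -m crank '[{"dx":0.001,"dy":0.037,"dz":-0.01,"twist":0,"grip":1},{"dx":0.001,"dy":0.037,"dz":-0.04,"twist":0,"grip":1},{"dx":0.001,"dy":0.037,"dz":-0.07,"twist":0,"grip":1},{"dx":0.001,"dy":0.037,"dz":-0.10,"twist":0,"grip":1},{"dx":0.001,"dy":0.037,"dz":-0.125,"twist":0,"grip":1}]' 12
python3 -m crank '[{"dx":0,"dy":0,"dz":-0.015,"twist":0,"grip":1},{"dx":0,"dy":0,"dz":-0.03,"twist":0,"grip":1},{"dx":0,"dy":0,"dz":-0.045,"twist":0,"grip":1},{"dx":0,"dy":0,"dz":-0.057,"twist":0,"grip":1},{"dx":0,"dy":0,"dz":-0.057,"twist":0,"grip":1}]' 12
python3 -m crank '[{"dx":0,"dy":0,"dz":0,"twist":0,"grip":0.4},{"dx":0,"dy":0,"dz":0,"twist":0,"grip":0.1},{"dx":0,"dy":0,"dz":0,"twist":0,"grip":-0.2},{"dx":0,"dy":0,"dz":0,"twist":0,"grip":-0.3},{"dx":0,"dy":0,"dz":0,"twist":0,"grip":-0.3}]' 12
python3 -m crank '[{"dx":0,"dy":0,"dz":0,"twist":0,"grip":-0.3},{"dx":0,"dy":0,"dz":0.0,"twist":0,"grip":-0.3},{"dx":0,"dy":0,"dz":0.01,"twist":0,"grip":-0.3},{"dx":0,"dy":0,"dz":0.025,"twist":0,"grip":-0.3},{"dx":0,"dy":0,"dz":0.04,"twist":0,"grip":-0.3}]' 12
```

```text
t: 2.18
eef_pos: [0.4613, 0.1832, 0.0666]
ee_rot: [3.141, -0.001, -2.373]
force: [0.3, -0.3, 0.1]
width: 0.0878
gripper_force: 0.0
t: 2.6
eef_pos: [0.4606, 0.1821, 0.0093]
ee_rot: [3.141, -0.004, -2.374]
force: [-0.6, -0.6, -0.1]
width: 0.0872
gripper_force: 0.0
t: 3.02
eef_pos: [0.4626, 0.1837, 0.0124]
ee_rot: [-3.142, 0.001, -2.373]
force: [-0.1, 0.1, 0.8]
width: 0.0597
gripper_force: 0.0
t: 3.43
eef_pos: [0.4619, 0.1831, 0.0518]
ee_rot: [-3.142, -0.001, -2.373]
force: [0.7, 0.5, 0.1]
width: 0.032
gripper_force: 0.0
```

Closing was slower than I allowed for, and the lift started too early. Checking.

```bash
cat >> h.py <<'E'
def snap(name,boxes):
    "boxes: (cam,x,y,w,h,k) -> side by side"
    o=[];F={}
    for n,x,y,w,h,k in boxes:
        if n not in F: F[n]=np.ascontiguousarray(arm.grab_frame(n)[...,::-1]);cv2.imwrite(f"pics/{name}_{n}.png",F[n])
        o.append(cv2.resize(F[n][y:y+h,x:x+w],None,fx=k,fy=k,interpolation=cv2.INTER_CUBIC))
    H=max(i.shape[0] for i in o)
    cv2.imwrite(f"pics/{name}.png",np.hstack([cv2.copyMakeBorder(i,0,H-i.shape[0],0,0,0) for i in o]));return F
E
python3 -c "
from h import *
snap('g1',[('top',220,190,80,80,4.5),('side',240,190,110,110,4)])"
```

```text
(no output)
```

View pics/g1.png

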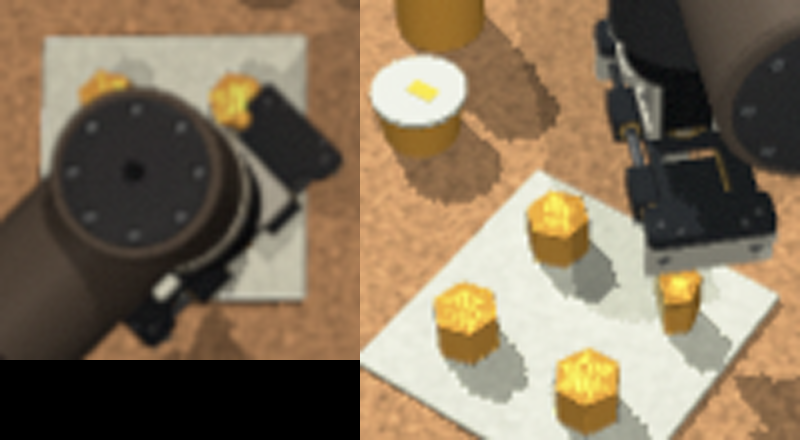

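The ingot is still standing on the board in its place, side (319,263), and the fingers closed above it. I'll measure whether it shifted, reopen and regrasp.

```bash
python3 - <<'E'
from h import *
A=cv2.imread("pics/side0.png");B=cv2.imread("pics/g1_side.png")
u,v=proj("side",[.4615,.1852,.02])[0].astype(int)
r=lambda I,u,v:cv2.resize(I[v-14:v+18,u-12:u+13],None,fx=8,fy=8,interpolation=cv2.INTER_CUBIC)
f=lambda b:((b[...,2].astype(float)-b[...,0])/(b.max(2)+1)>.55)
for I in(A,B):
    R=r(I,u,v);M=f(R);ys,xs=np.nonzero(M);print(M.sum()/64,xs.mean()/8,ys.mean()/8,xs.min()/8,xs.max()/8,ys.max()/8)
E
python3 -m crank '[{"dx":0,"dy":0,"dz":0,"twist":0,"grip":1},{"dx":0,"dy":0,"dz":0,"twist":0,"grip":1},{"dx":0,"dy":0,"dz":0,"twist":0,"grip":1},{"dx":0,"dy":0,"dz":0,"twist":0,"grip":1},{"dx":0,"dy":0,"dz":0,"twist":0,"grip":1}]'
```

```text
147.546875 13.697315471778037 13.478634967700943 8.375 19.125 23.25
122.25 14.037528757668712 14.895210250511248 8.875 19.125 23.25
t: 3.95
eef_pos: [0.462, 0.1832, 0.0512]
ee_rot: [3.142, -0.001, -2.373]
force: [0.1, 0.3, -0.0]
width: 0.0588
gripper_force: 0.0<stdin>:5: RuntimeWarning: divide by zero encountered in divide
```

```bash
python3 -m crank '[{"dx":0,"dy":0.002,"dz":0,"twist":0,"grip":1},{"dx":0,"dy":0.002,"dz":-0.005,"twist":0,"grip":1},{"dx":0,"dy":0.002,"dz":-0.017,"twist":0,"grip":1},{"dx":0,"dy":0.002,"dz":-0.03,"twist":0,"grip":1},{"dx":0,"dy":0.002,"dz":-0.039,"twist":0,"grip":1}]'
python3 -m crank '[{"dx":0,"dy":0,"dz":0,"twist":0,"grip":-0.3},{"dx":0,"dy":0,"dz":0,"twist":0,"grip":-0.3},{"dx":0,"dy":0,"dz":0,"twist":0,"grip":-0.3},{"dx":0,"dy":0,"dz":0,"twist":0,"grip":-0.3},{"dx":0,"dy":0,"dz":0,"twist":0,"grip":-0.3}]' 12
python3 -m crank '[{"dx":0,"dy":0,"dz":0,"twist":0,"grip":-0.3},{"dx":0,"dy":0,"dz":0,"twist":0,"grip":-0.3},{"dx":0,"dy":0,"dz":0,"twist":0,"grip":-0.3},{"dx":0,"dy":0,"dz":0,"twist":0,"grip":-0.3},{"dx":0,"dy":0,"dz":0,"twist":0,"grip":-0.3}]' 12
```

```text
t: 4.37
eef_pos: [0.4618, 0.1852, 0.0114]
ee_rot: [3.141, -0.001, -2.373]
force: [-0.0, -0.1, -0.4]
width: 0.0864
gripper_force: 0.0
t: 4.78
eef_pos: [0.4626, 0.1857, 0.0132]
ee_rot: [-3.142, 0.001, -2.373]
force: [0.1, 0.2, 0.0]
width: 0.0597
gripper_force: 0.0
t: 5.2
eef_pos: [0.4623, 0.1854, 0.0127]
ee_rot: [-3.142, 0.0, -2.373]
force: [-1.5, -0.1, -0.3]
width: 0.0316
gripper_force: 0.0
```

```bash
python3 -c "
from h import *
snap('g2',[('top',220,190,80,80,4.5),('side',270,210,80,80,5.4)])
s=arm.get_state();print(s['width'],s['gripper_force'],s['force'])"
```

```text
0.03078761008491032 0.0 [-0.46111429 -0.40495735 -0.33315272]
```

View pics/g2.png

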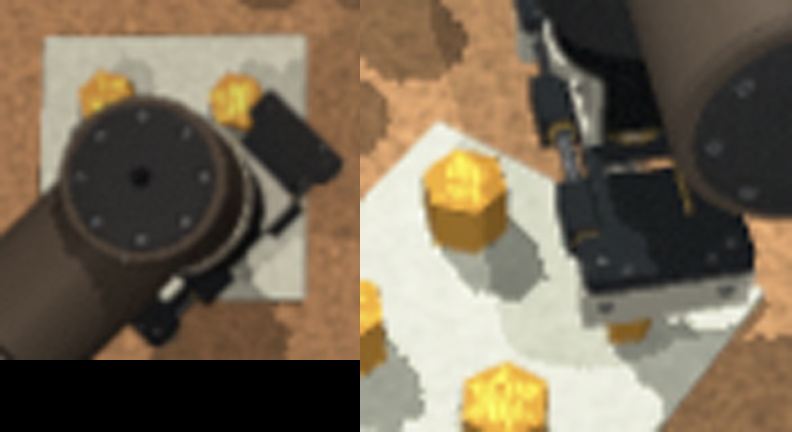

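Run:
```python
from h import *
s=arm.get_state();p=s["eef_pos"];d=np.array([-.695,.719,0]);e=np.array([.719,.695,0])
I=cv2.imread("pics/g2_side.png");J=cv2.imread("pics/side0.png");
L={"tcp":p,"f+":p+.016*d,"f-":p-.016*d,"fb+":p+.037*d,"fb-":p-.037*d,"body+":p+.097*d+[0,0,.066],"body-":p-.097*d+[0,0,.066],"e39":p+.039*e+[0,0,.066],"d39":p+.039*d+[0,0,.066],"e97":p+.097*e+[0,0,.066]}
for k,v in L.items(): print(k,proj("side",v)[0].round(1),proj("top",v)[0].round(1))
def draw(I):
    c=cv2.resize(I[200:300,260:370],None,fx=3.6,fy=3.6,interpolation=cv2.INTER_CUBIC)
    for k,v in L.items():
        u,w=((proj("side",v)[0]-[260,200]+.5)*3.6).astype(int);cv2.circle(c,(u,w),2,(255,0,255),-1);cv2.putText(c,k,(u+3,w),0,.4,(255,0,0),1)
    return c
cv2.imwrite("pics/ann.png",np.hstack([draw(I),draw(J)]))
```

```text
tcp [318.  265.6] [271.6 240.8]
f+ [319.2 270.2] [268.3 244. ]
f- [316.9 261.1] [274.8 237.6]
fb+ [320.8 276.4] [264.1 248.2]
fb- [315.4 255.3] [279.1 233.3]
body+ [326.5 279.4] [248.8 259.9]
body- [311.7 223.9] [289.7 219.4]
e39 [304.2 252. ] [261.4 231.4]
d39 [321.7 261.4] [261.1 247.7]
e97 [282.5 255. ] [249.6 219.5]
```

View pics/ann.png

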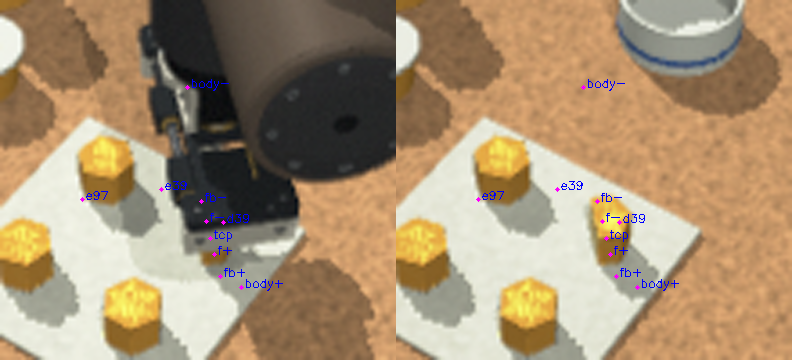

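The fingers closed without touching the ingot. The amber block is unmoved at side (319,271), and the drawn body sits about 40 mm higher than the spec predicts. I'll open, raise and look at the fingertips.

```bash
python3 -m crank '[{"dx":0,"dy":0,"dz":0.03,"twist":0,"grip":1},{"dx":0,"dy":0,"dz":0.07,"twist":-7,"grip":1},{"dx":0,"dy":0,"dz":0.11,"twist":-14,"grip":1},{"dx":0,"dy":0,"dz":0.15,"twist":-21,"grip":1},{"dx":0,"dy":0,"dz":0.15,"twist":-28,"grip":1}]'
python3 -m crank '[{"dx":0,"dy":0,"dz":0.0,"twist":-7,"grip":1},{"dx":0,"dy":0,"dz":0.0,"twist":-14,"grip":1},{"dx":0,"dy":0,"dz":0,"twist":-21,"grip":1},{"dx":0,"dy":0,"dz":0,"twist":-28,"grip":1},{"dx":0,"dy":0,"dz":0,"twist":-32,"grip":1}]'
python3 - <<'E'
from h import *
F=snap('g3',[('side',240,110,130,180,1)])
s=arm.get_state();p=s["eef_pos"];y=s["ee_rot"][2];print(p,y,s["width"],s["q"].round(2))
d=np.array([np.sin(y),-np.cos(y),0]);e=np.array([np.cos(y),np.sin(y),0])
L={"tcp":p,"f+":p+.044*d,"f-":p-.044*d,"fb+":p+.065*d,"fb-":p-.065*d,"b+":p+.097*d+[0,0,.066],"b-":p-.097*d+[0,0,.066]}
o=[]
for n,x,y0,w,h in(("side",250,120,120,160),("top",215,170,90,120)):
    k=600/h if n=="side" else 300/90
    k=3.7 if n=="side" else 3.7
    I=cv2.imread(f"pics/g3_{n}.png") if n=="side" else np.ascontiguousarray(arm.grab_frame("top")[...,::-1])
    c=cv2.resize(I[y0:y0+h,x:x+w],None,fx=k,fy=k,interpolation=cv2.INTER_CUBIC)
    for q,v in L.items():
        u,t=((proj(n,v)[0]-[x,y0]+.5)*k).astype(int);cv2.circle(c,(u,t),2,(255,0,255),-1);cv2.putText(c,q,(u+3,t),0,.4,(255,0,0),1)
    o.append(cv2.copyMakeBorder(c,0,592-c.shape[0],0,0,0))
cv2.imwrite("pics/ann3.png",np.hstack(o))
E
```

```text
t: 5.72
eef_pos: [0.4661, 0.1877, 0.1709]
ee_rot: [3.138, 0.012, -2.866]
force: [1.4, 1.3, 0.3]
width: 0.0586
gripper_force: 0.0
t: 6.13
eef_pos: [0.4621, 0.1853, 0.1627]
ee_rot: [3.142, -0.0, 2.856]
force: [0.7, 0.3, -1.0]
width: 0.0864
gripper_force: 0.0
[0.46212383 0.1853616  0.16262992] 2.8536496592733496 0.08726086721686975 [ 0.78  0.09 -0.42 -0.   -1.07 -2.64]
```

View pics/ann3.png

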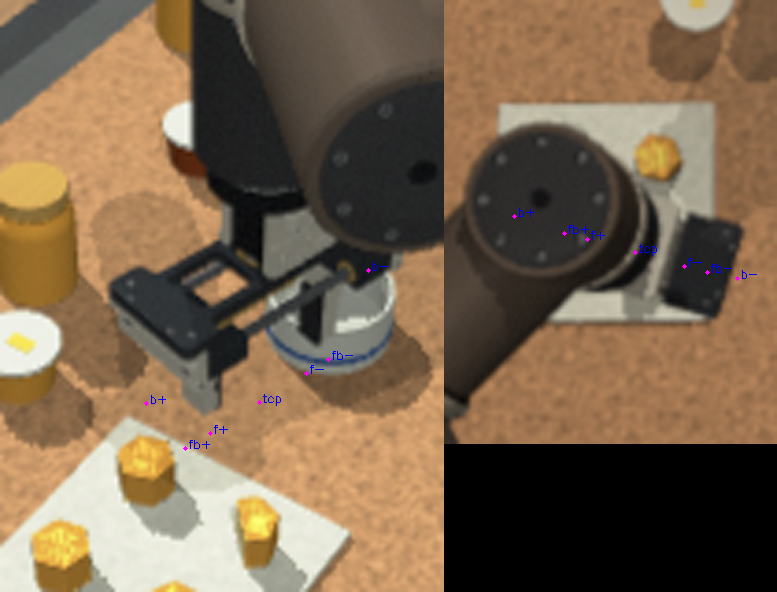

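The fingertip bottoms appear at crop (204,398) and (312,340). They were predicted at about (198,440) and (306,373), so the real tips sit about 33 mm above the reported TCP while the top view agrees in xy. I'll twist back and make a guarded descent round the ingot to find that offset by touch on the board.

```bash
python3 -m crank '[{"dx":-0.001,"dy":0,"dz":0,"twist":7,"grip":1},{"dx":-0.001,"dy":0,"dz":0,"twist":14,"grip":1},{"dx":-0.001,"dy":0,"dz":0,"twist":21,"grip":1},{"dx":-0.001,"dy":0,"dz":-0.02,"twist":28,"grip":1},{"dx":-0.001,"dy":0,"dz":-0.04,"twist":35,"grip":1}]'
python3 -m crank '[{"dx":0,"dy":0,"dz":-0.01,"twist":7,"grip":1},{"dx":0,"dy":0,"dz":-0.02,"twist":14,"grip":1},{"dx":0,"dy":0,"dz":-0.03,"twist":21,"grip":1},{"dx":0,"dy":0,"dz":-0.05,"twist":25.5,"grip":1},{"dx":0,"dy":0,"dz":-0.07,"twist":25.5,"grip":1}]'
python3 -m crank '[{"dx":0,"dy":0,"dz":-0.015,"twist":0,"grip":1},{"dx":0,"dy":0,"dz":-0.03,"twist":0,"grip":1},{"dx":0,"dy":0,"dz":-0.045,"twist":0,"grip":1},{"dx":0,"dy":0,"dz":-0.05,"twist":0,"grip":1},{"dx":0,"dy":0,"dz":-0.05,"twist":0,"grip":1}]'
```

```text
t: 6.65
eef_pos: [0.462, 0.1861, 0.1232]
ee_rot: [3.14, 0.003, -2.8]
force: [0.0, 0.9, -1.6]
width: 0.0874
gripper_force: 0.0
t: 7.07
eef_pos: [0.4617, 0.1858, 0.0525]
ee_rot: [-3.141, 0.002, -2.356]
force: [0.5, -0.1, 0.3]
width: 0.0876
gripper_force: 0.0
t: 7.48
eef_pos: [0.4605, 0.1847, 0.0015]
ee_rot: [3.141, -0.003, -2.363]
force: [0.1, -0.1, 0.4]
width: 0.0874
gripper_force: 0.0
```

```bash
python3 -m crank '[{"dx":0.001,"dy":0,"dz":-0.003,"twist":0,"grip":1},{"dx":0.001,"dy":0,"dz":-0.006,"twist":0,"grip":1},{"dx":0.001,"dy":0,"dz":-0.009,"twist":0,"grip":1},{"dx":0.001,"dy":0,"dz":-0.012,"twist":0,"grip":1},{"dx":0.001,"dy":0,"dz":-0.012,"twist":0,"grip":1}]'
python3 -m crank '[{"dx":0,"dy":0,"dz":-0.002,"twist":0,"grip":1},{"dx":0,"dy":0,"dz":-0.004,"twist":0,"grip":1},{"dx":0,"dy":0,"dz":-0.006,"twist":0,"grip":1},{"dx":0,"dy":0,"dz":-0.006,"twist":0,"grip":1},{"dx":0,"dy":0,"dz":-0.006,"twist":0,"grip":1}]'
```

```text
t: 7.9
eef_pos: [0.4621, 0.1853, -0.0096]
ee_rot: [3.142, -0.0, -2.364]
force: [-0.3, -0.5, -1.0]
width: 0.0875
gripper_force: 0.0
t: 8.32
eef_pos: [0.4622, 0.1853, -0.0154]
ee_rot: [3.142, -0.0, -2.364]
force: [-0.0, 0.3, 1.0]
width: 0.0875
gripper_force: 0.0
```

```bash
for i in 1; do python3 -m crank '[{"dx":0,"dy":0,"dz":-0.002,"twist":0,"grip":1},{"dx":0,"dy":0,"dz":-0.004,"twist":0,"grip":1},{"dx":0,"dy":0,"dz":-0.006,"twist":0,"grip":1},{"dx":0,"dy":0,"dz":-0.006,"twist":0,"grip":1},{"dx":0,"dy":0,"dz":-0.006,"twist":0,"grip":1}]'; done
python3 -m crank '[{"dx":0,"dy":0,"dz":-0.001,"twist":0,"grip":1},{"dx":0,"dy":0,"dz":-0.002,"twist":0,"grip":1},{"dx":0,"dy":0,"dz":-0.003,"twist":0,"grip":1},{"dx":0,"dy":0,"dz":-0.003,"twist":0,"grip":1},{"dx":0,"dy":0,"dz":-0.003,"twist":0,"grip":1}]'
```

```text
t: 8.73
eef_pos: [0.4621, 0.1853, -0.0215]
ee_rot: [3.142, -0.0, -2.365]
force: [0.0, 1.4, -0.1]
width: 0.0873
gripper_force: 0.0
t: 9.15
eef_pos: [0.4622, 0.1854, -0.0244]
ee_rot: [3.142, -0.0, -2.364]
force: [0.3, -0.2, 0.9]
width: 0.0879
gripper_force: 0.0
```

```bash
python3 -m crank '[{"dx":0,"dy":0,"dz":-0.001,"twist":0,"grip":1},{"dx":0,"dy":0,"dz":-0.002,"twist":0,"grip":1},{"dx":0,"dy":0,"dz":-0.003,"twist":0,"grip":1},{"dx":0,"dy":0,"dz":-0.003,"twist":0,"grip":1},{"dx":0,"dy":0,"dz":-0.003,"twist":0,"grip":1}]'
```

```text
t: 9.57
eef_pos: [0.4623, 0.1855, -0.0266]
ee_rot: [-3.141, 0.0, -2.364]
force: [-2.9, -0.4, 11.8]
width: 0.0877
gripper_force: 5.4
```

Contact came at reported z ≈ -0.0257, so the true tip is at reported z + 0.0317. I'll back up 6 mm and grip.

```bash
python3 -m crank '[{"dx":0,"dy":0,"dz":0.004,"twist":0,"grip":1},{"dx":0,"dy":0,"dz":0.007,"twist":0,"grip":0.2},{"dx":0,"dy":0,"dz":0.007,"twist":0,"grip":-0.3},{"dx":0,"dy":0,"dz":0.007,"twist":0,"grip":-0.3},{"dx":0,"dy":0,"dz":0.007,"twist":0,"grip":-0.3}]' 12
python3 -m crank '[{"dx":0,"dy":0,"dz":0,"twist":0,"grip":-0.3},{"dx":0,"dy":0,"dz":0,"twist":0,"grip":-0.3},{"dx":0,"dy":0,"dz":0,"twist":0,"grip":-0.3},{"dx":0,"dy":0,"dz":0,"twist":0,"grip":-0.3},{"dx":0,"dy":0,"dz":0,"twist":0,"grip":-0.3}]' 12
python3 -m crank '[{"dx":0,"dy":0,"dz":0,"twist":0,"grip":-0.3},{"dx":0,"dy":0,"dz":0,"twist":0,"grip":-0.3},{"dx":0,"dy":0,"dz":0,"twist":0,"grip":-0.3},{"dx":0,"dy":0,"dz":0,"twist":0,"grip":-0.3},{"dx":0,"dy":0,"dz":0,"twist":0,"grip":-0.3}]' 12
```

```text
t: 9.98
eef_pos: [0.4622, 0.1853, -0.0205]
ee_rot: [3.142, -0.0, -2.365]
force: [-0.2, -0.5, 0.1]
width: 0.0666
gripper_force: 0.0
t: 10.4
eef_pos: [0.4622, 0.1854, -0.0204]
ee_rot: [3.142, -0.0, -2.365]
force: [-0.1, 0.0, -0.4]
width: 0.0399
gripper_force: 12.0
t: 10.82
eef_pos: [0.4622, 0.1854, -0.0203]
ee_rot: [3.142, -0.0, -2.364]
force: [0.4, -0.2, -0.6]
width: 0.0398
gripper_force: 12.0
```

```bash
python3 -m crank '[{"dx":0,"dy":0,"dz":0.015,"twist":0,"grip":-0.3},{"dx":0,"dy":0,"dz":0.04,"twist":0,"grip":-0.3},{"dx":0,"dy":0,"dz":0.07,"twist":0,"grip":-0.3},{"dx":0.004,"dy":-0.015,"dz":0.09,"twist":0,"grip":-0.3},{"dx":0.014,"dy":-0.045,"dz":0.09,"twist":0,"grip":-0.3}]' 12
python3 -m crank '[{"dx":0.012,"dy":-0.038,"dz":0,"twist":0,"grip":-0.3},{"dx":0.024,"dy":-0.076,"dz":0,"twist":0,"grip":-0.3},{"dx":0.036,"dy":-0.114,"dz":0,"twist":0,"grip":-0.3},{"dx":0.048,"dy":-0.152,"dz":0,"twist":0,"grip":-0.3},{"dx":0.06,"dy":-0.19,"dz":0,"twist":0,"grip":-0.3}]' 12
python3 -m crank '[{"dx":0,"dy":-0.0015,"dz":0,"twist":0,"grip":-0.3},{"dx":0,"dy":-0.0015,"dz":-0.01,"twist":0,"grip":-0.3},{"dx":0,"dy":-0.0015,"dz":-0.02,"twist":0,"grip":-0.3},{"dx":0,"dy":-0.0015,"dz":-0.03,"twist":0,"grip":-0.3},{"dx":0,"dy":-0.0015,"dz":-0.03,"twist":0,"grip":-0.3}]' 12
```

```text
t: 11.23
eef_pos: [0.4789, 0.1434, 0.0742]
ee_rot: [-3.14, 0.008, -2.36]
force: [1.9, 0.6, 0.3]
width: 0.0399
gripper_force: 12.0
t: 11.65
eef_pos: [0.5365, -0.0514, 0.0699]
ee_rot: [-3.141, 0.0, -2.364]
force: [1.5, 0.5, -0.2]
width: 0.0402
gripper_force: 12.0
t: 12.07
eef_pos: [0.5341, -0.0503, 0.0369]
ee_rot: [3.139, -0.003, -2.363]
force: [0.1, -0.2, -1.0]
width: 0.0406
gripper_force: 12.0
```

```bash
python3 -m crank '[{"dx":0,"dy":0,"dz":-0.01,"twist":0,"grip":-0.3},{"dx":0,"dy":0,"dz":-0.02,"twist":0,"grip":-0.3},{"dx":0,"dy":0,"dz":-0.03,"twist":0,"grip":-0.3},{"dx":0,"dy":0,"dz":-0.04,"twist":0,"grip":-0.3},{"dx":0,"dy":0,"dz":-0.045,"twist":0,"grip":-0.3}]' 12
python3 -m crank '[{"dx":0,"dy":0,"dz":-0.004,"twist":0,"grip":-0.3},{"dx":0,"dy":0,"dz":-0.008,"twist":0,"grip":-0.3},{"dx":0,"dy":0,"dz":-0.012,"twist":0,"grip":-0.3},{"dx":0,"dy":0,"dz":-0.014,"twist":0,"grip":-0.3},{"dx":0,"dy":0,"dz":-0.014,"twist":0,"grip":-0.3}]' 12
```

```text
t: 12.48
eef_pos: [0.5353, -0.051, -0.0071]
ee_rot: [3.14, -0.002, -2.364]
force: [-0.7, 0.7, 0.3]
width: 0.0396
gripper_force: 12.0
t: 12.9
eef_pos: [0.5361, -0.0512, -0.0196]
ee_rot: [3.141, -0.0, -2.365]
force: [-0.3, 0.7, -0.7]
width: 0.0405
gripper_force: 12.0
```

```bash
python3 -m crank '[{"dx":0,"dy":0,"dz":-0.001,"twist":0,"grip":-0.3},{"dx":0,"dy":0,"dz":-0.0015,"twist":0,"grip":-0.3},{"dx":0,"dy":0,"dz":-0.002,"twist":0,"grip":-0.3},{"dx":0,"dy":0,"dz":-0.002,"twist":0,"grip":-0.3},{"dx":0,"dy":0,"dz":-0.002,"twist":0,"grip":-0.3}]' 12
```

```text
t: 13.32
eef_pos: [0.5363, -0.0511, -0.0212]
ee_rot: [-3.141, 0.0, -2.364]
force: [-0.0, 0.3, 0.4]
width: 0.0402
gripper_force: 12.0
```

```bash
python3 -m crank '[{"dx":0,"dy":0,"dz":-0.0005,"twist":0,"grip":-0.3},{"dx":0,"dy":0,"dz":-0.001,"twist":0,"grip":-0.3},{"dx":0,"dy":0,"dz":-0.001,"twist":0,"grip":-0.3},{"dx":0,"dy":0,"dz":-0.001,"twist":0,"grip":-0.3},{"dx":0,"dy":0,"dz":-0.001,"twist":0,"grip":-0.3}]' 12
```

```text
t: 13.73
eef_pos: [0.5364, -0.0511, -0.0215]
ee_rot: [-3.141, 0.0, -2.364]
force: [-2.6, 1.1, 8.3]
width: 0.0401
gripper_force: 12.0
```

Touching the floor gently. Releasing slightly and withdrawing.

```bash
python3 -m crank '[{"dx":0,"dy":0,"dz":0,"twist":0,"grip":0.07},{"dx":0,"dy":0,"dz":0,"twist":0,"grip":0.07},{"dx":0,"dy":0,"dz":0,"twist":0,"grip":0.07},{"dx":0,"dy":0,"dz":0,"twist":0,"grip":0.07},{"dx":0,"dy":0,"dz":0.003,"twist":0,"grip":0.07}]' 12
python3 -m crank '[{"dx":0,"dy":0,"dz":0.01,"twist":0,"grip":0.07},{"dx":0,"dy":0,"dz":0.025,"twist":0,"grip":0.07},{"dx":0,"dy":0,"dz":0.045,"twist":0,"grip":0.07},{"dx":0,"dy":0,"dz":0.075,"twist":0,"grip":0.07},{"dx":0,"dy":0,"dz":0.105,"twist":0,"grip":0.07}]' 12
python3 - <<'E'
from h import *
F=snap('g4',[('side',295,160,90,80,4.4),('top',225,194,140,66,2.8)])
E
```

```text
t: 14.15
eef_pos: [0.5358, -0.0512, -0.0198]
ee_rot: [3.141, -0.001, -2.365]
force: [-0.3, 0.0, -0.2]
width: 0.047
gripper_force: 0.0
t: 14.57
eef_pos: [0.5356, -0.0513, 0.0871]
ee_rot: [3.141, -0.001, -2.364]
force: [-0.1, 0.2, -0.4]
width: 0.0467
gripper_force: 0.0
```

View pics/g4.png

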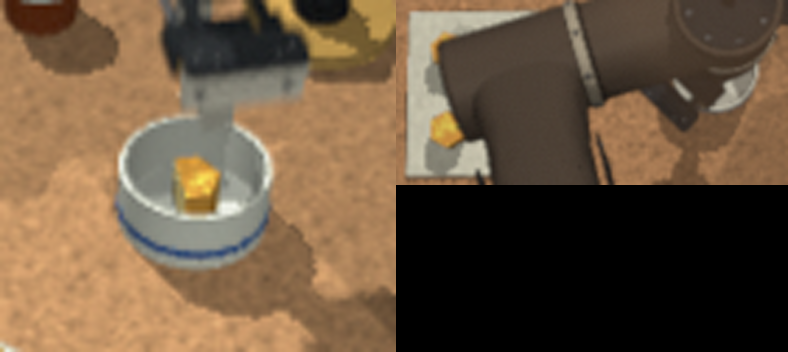

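The broken ingot stands in the pot at side (339,202). On to the knob.

```bash
python3 -m crank '[{"dx":0.004,"dy":-0.04,"dz":0,"twist":0,"grip":0.07},{"dx":0.008,"dy":-0.08,"dz":0,"twist":0,"grip":0.07},{"dx":0.013,"dy":-0.12,"dz":0,"twist":0,"grip":0.07},{"dx":0.018,"dy":-0.16,"dz":0,"twist":0,"grip":0.07},{"dx":0.023,"dy":-0.2,"dz":0,"twist":0,"grip":0.07}]' 12
python3 -m crank '[{"dx":0.003,"dy":-0.025,"dz":0,"twist":0,"grip":0.07},{"dx":0.0055,"dy":-0.0485,"dz":0,"twist":0,"grip":0.07},{"dx":0.0055,"dy":-0.0485,"dz":0,"twist":0,"grip":0.07},{"dx":0.0055,"dy":-0.0485,"dz":-0.015,"twist":0,"grip":0.07},{"dx":0.0055,"dy":-0.0485,"dz":-0.03,"twist":0,"grip":0.07}]' 12
python3 -m crank '[{"dx":0,"dy":0,"dz":-0.012,"twist":0,"grip":0.07},{"dx":0,"dy":0,"dz":-0.024,"twist":0,"grip":0.07},{"dx":0,"dy":0,"dz":-0.035,"twist":0,"grip":0.07},{"dx":0,"dy":0,"dz":-0.0425,"twist":0,"grip":0.07},{"dx":0,"dy":0,"dz":-0.0425,"twist":0,"grip":0.07}]' 12
```

```text
t: 15.08
eef_pos: [0.5593, -0.2528, 0.0864]
ee_rot: [-3.141, 0.001, -2.364]
force: [1.1, 0.5, 0.3]
width: 0.0471
gripper_force: 0.0
t: 15.5
eef_pos: [0.5653, -0.3002, 0.0565]
ee_rot: [-3.14, 0.001, -2.366]
force: [0.7, -0.1, -1.6]
width: 0.047
gripper_force: 0.0
t: 15.92
eef_pos: [0.5636, -0.299, 0.0112]
ee_rot: [3.139, -0.001, -2.364]
force: [-0.2, 0.5, -0.5]
width: 0.0473
gripper_force: 0.0
```

```bash
python3 -m crank '[{"dx":0,"dy":0,"dz":0,"twist":0,"grip":-0.3},{"dx":0,"dy":0,"dz":0,"twist":0,"grip":-0.7},{"dx":0,"dy":0,"dz":0,"twist":0,"grip":-0.7},{"dx":0,"dy":0,"dz":0,"twist":0,"grip":-0.7},{"dx":0,"dy":0,"dz":0,"twist":0,"grip":-0.7}]' 10
python3 -m crank '[{"dx":0,"dy":0,"dz":0,"twist":0,"grip":-0.7},{"dx":0,"dy":0,"dz":0,"twist":0,"grip":-0.7},{"dx":0,"dy":0,"dz":0,"twist":0,"grip":-0.7},{"dx":0,"dy":0,"dz":0,"twist":0,"grip":-0.7},{"dx":0,"dy":0,"dz":0,"twist":0,"grip":-0.7}]' 30
```

```text
t: 16.33
eef_pos: [0.5645, -0.2993, 0.0138]
ee_rot: [3.141, 0.0, -2.365]
force: [-1.9, 3.5, 3.5]
width: 0.0215
gripper_force: 10.0
t: 16.75
eef_pos: [0.5644, -0.2993, 0.0137]
ee_rot: [3.141, 0.0, -2.364]
force: [-2.6, 3.0, 6.4]
width: 0.0207
gripper_force: 30.0
```

```bash
python3 -m crank '[{"dx":0,"dy":0,"dz":0.008,"twist":0,"grip":-0.7},{"dx":0,"dy":0,"dz":0.02,"twist":0,"grip":-0.7},{"dx":0,"dy":0,"dz":0.04,"twist":0,"grip":-0.7},{"dx":0,"dy":0,"dz":0.06,"twist":0,"grip":-0.7},{"dx":0,"dy":0.0,"dz":0.08,"twist":0,"grip":-0.7}]' 30
python3 -m crank '[{"dx":-0.002,"dy":0.015,"dz":0,"twist":0,"grip":-0.7},{"dx":-0.005,"dy":0.045,"dz":0,"twist":0,"grip":-0.7},{"dx":-0.008,"dy":0.075,"dz":0,"twist":0,"grip":-0.7},{"dx":-0.012,"dy":0.105,"dz":0,"twist":0,"grip":-0.7},{"dx":-0.015,"dy":0.135,"dz":0,"twist":0,"grip":-0.7}]' 30
python3 -m crank '[{"dx":-0.003,"dy":0.03,"dz":0,"twist":0,"grip":-0.7},{"dx":-0.006,"dy":0.06,"dz":0,"twist":0,"grip":-0.7},{"dx":-0.010,"dy":0.09,"dz":0,"twist":0,"grip":-0.7},{"dx":-0.013,"dy":0.107,"dz":0,"twist":0,"grip":-0.7},{"dx":-0.013,"dy":0.113,"dz":0,"twist":0,"grip":-0.7}]' 30
python3 -m crank '[{"dx":0,"dy":0,"dz":0,"twist":0,"grip":-0.7},{"dx":0,"dy":0,"dz":0,"twist":0,"grip":-0.7},{"dx":0,"dy":0,"dz":0,"twist":0,"grip":-0.7},{"dx":0,"dy":0,"dz":0,"twist":0,"grip":-0.7},{"dx":0,"dy":0,"dz":0,"twist":0,"grip":-0.7}]' 30
python3 - <<'E'
from h import *
print(arm.get_state()["eef_pos"],arm.get_state()["force"])
F=snap('g5',[('side',295,130,100,100,4.4),('top',300,170,80,80,4.4)])
E
```

```text
t: 17.17
eef_pos: [0.5647, -0.2997, 0.0947]
ee_rot: [-3.141, 0.0, -2.365]
force: [0.1, 0.1, -2.9]
width: 0.0213
gripper_force: 30.0
t: 17.58
eef_pos: [0.5491, -0.1633, 0.0935]
ee_rot: [-3.142, 0.0, -2.365]
force: [0.7, 0.5, -3.5]
width: 0.0207
gripper_force: 30.0
t: 18.0
eef_pos: [0.5362, -0.0491, 0.0937]
ee_rot: [-3.142, 0.001, -2.362]
force: [0.1, -0.8, -3.7]
width: 0.0211
gripper_force: 30.0
t: 18.42
eef_pos: [0.5367, -0.0525, 0.0931]
ee_rot: [3.142, -0.0, -2.366]
force: [0.3, 0.3, -3.6]
width: 0.0212
gripper_force: 30.0
[ 0.5367317  -0.0525229   0.09307301] [ 0.32926605  0.3382456  -3.59038219]
```

View pics/g5.png

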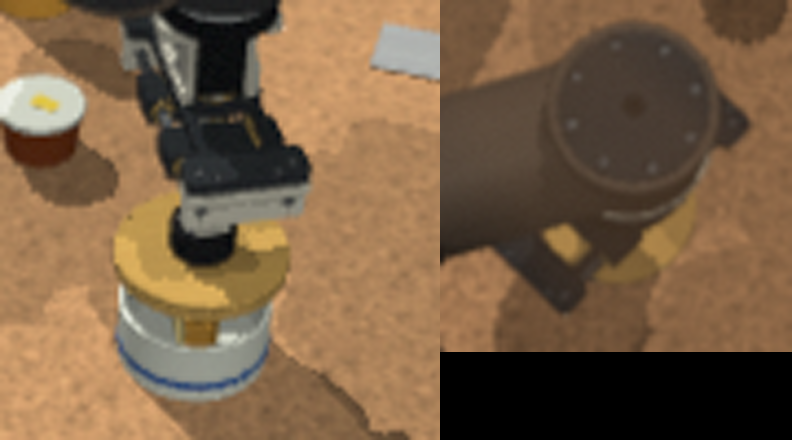

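Both lids hang level above the pot. The brass rim spans side u 320.7 to 360.9 with its lowest edge at v≈200.9. I'll compare that with the prediction at the TCP.

Run:
```python
from h import *
I=cv2.imread("pics/g5_side.png");p=arm.get_state()["eef_pos"]
for c in([p[0],p[1]],[.5364,-.0512]):
    q=np.vstack([proj("side",ring(.061,z)+[*c,0]) for z in(.081,.095)]);print(c,q[:,0].min().round(1),q[:,0].max().round(1),q[:,1].max().round(1))
q=proj("side",ring(.054,.05)+[.5364,-.0512,0]);print("rim",q[:,0].min(),q[:,0].max())
for v in(183,186,189): print(v,[tuple(I[v,u]) for u in (318,319,320,321,322,323)],[tuple(I[v,u]) for u in(358,359,360,361,362,363)])
print([tuple(I[v,340]) for v in range(197,206)])
```

```text
[np.float64(0.5366757349435045), np.float64(-0.05233839727306687)] 319.8 360.2 203.1
[0.5364, -0.0512] 319.7 360.1 203.3
rim 321.6532229111319 356.5802985803609
183 [(np.uint8(92), np.uint8(133), np.uint8(176)), (np.uint8(90), np.uint8(131), np.uint8(173)), (np.uint8(91), np.uint8(133), np.uint8(175)), (np.uint8(88), np.uint8(154), np.uint8(195)), (np.uint8(83), np.uint8(159), np.uint8(199)), (np.uint8(84), np.uint8(160), np.uint8(200))] [(np.uint8(89), np.uint8(169), np.uint8(211)), (np.uint8(90), np.uint8(157), np.uint8(201)), (np.uint8(83), np.uint8(126), np.uint8(165)), (np.uint8(83), np.uint8(121), np.uint8(159)), (np.uint8(90), np.uint8(130), np.uint8(171)), (np.uint8(88), np.uint8(127), np.uint8(167))]
186 [(np.uint8(94), np.uint8(135), np.uint8(178)), (np.uint8(88), np.uint8(128), np.uint8(170)), (np.uint8(82), np.uint8(124), np.uint8(163)), (np.uint8(91), np.uint8(168), np.uint8(211)), (np.uint8(94), np.uint8(176), np.uint8(219)), (np.uint8(96), np.uint8(178), np.uint8(220))] [(np.uint8(60), np.uint8(112), np.uint8(140)), (np.uint8(59), np.uint8(111), np.uint8(138)), (np.uin
[... 446 characters left out ...]
int8(216))] [(np.uint8(62), np.uint8(115), np.uint8(144)), (np.uint8(61), np.uint8(115), np.uint8(143)), (np.uint8(61), np.uint8(108), np.uint8(137)), (np.uint8(90), np.uint8(133), np.uint8(175)), (np.uint8(92), np.uint8(133), np.uint8(177)), (np.uint8(95), np.uint8(138), np.uint8(182))]
[(np.uint8(91), np.uint8(173), np.uint8(217)), (np.uint8(90), np.uint8(168), np.uint8(212)), (np.uint8(78), np.uint8(146), np.uint8(182)), (np.uint8(53), np.uint8(100), np.uint8(126)), (np.uint8(58), np.uint8(107), np.uint8(133)), (np.uint8(53), np.uint8(100), np.uint8(127)), (np.uint8(32), np.uint8(80), np.uint8(109)), (np.uint8(39), np.uint8(94), np.uint8(129)), (np.uint8(34), np.uint8(89), np.uint8(123))]
```

Agreement is within about 1 mm. Lowering.

```bash
python3 -m crank '[{"dx":0.0003,"dy":0.001,"dz":-0.007,"twist":0,"grip":-0.7},{"dx":0.0003,"dy":0.001,"dz":-0.014,"twist":0,"grip":-0.7},{"dx":0.0003,"dy":0.001,"dz":-0.021,"twist":0,"grip":-0.7},{"dx":0.0003,"dy":0.001,"dz":-0.025,"twist":0,"grip":-0.7},{"dx":0.0003,"dy":0.001,"dz":-0.027,"twist":0,"grip":-0.7}]' 30
python3 -m crank '[{"dx":0,"dy":0,"dz":-0.0015,"twist":0,"grip":-0.7},{"dx":0,"dy":0,"dz":-0.003,"twist":0,"grip":-0.7},{"dx":0,"dy":0,"dz":-0.0045,"twist":0,"grip":-0.7},{"dx":0,"dy":0,"dz":-0.0055,"twist":0,"grip":-0.7},{"dx":0,"dy":0,"dz":-0.006,"twist":0,"grip":-0.7}]' 30
python3 -m crank '[{"dx":0,"dy":0,"dz":-0.0005,"twist":0,"grip":-0.7},{"dx":0,"dy":0,"dz":-0.001,"twist":0,"grip":-0.7},{"dx":0,"dy":0,"dz":-0.0015,"twist":0,"grip":-0.7},{"dx":0,"dy":0,"dz":-0.0015,"twist":0,"grip":-0.7},{"dx":0,"dy":0,"dz":-0.0015,"twist":0,"grip":-0.7}]' 30
```

```text
t: 18.93
eef_pos: [0.5363, -0.0507, 0.0648]
ee_rot: [3.141, -0.002, -2.365]
force: [-0.2, -1.0, -4.1]
width: 0.0216
gripper_force: 30.0
t: 19.35
eef_pos: [0.5371, -0.0505, 0.0602]
ee_rot: [-3.141, 0.0, -2.364]
force: [-0.3, -0.2, -3.4]
width: 0.0212
gripper_force: 30.0
t: 19.77
eef_pos: [0.537, -0.0506, 0.0587]
ee_rot: [-3.142, 0.0, -2.364]
force: [-0.6, -0.6, -3.1]
width: 0.0207
gripper_force: 30.0
```

```bash
python3 -m crank '[{"dx":0,"dy":0,"dz":-0.0005,"twist":0,"grip":-0.7},{"dx":0,"dy":0,"dz":-0.001,"twist":0,"grip":-0.7},{"dx":0,"dy":0,"dz":-0.0013,"twist":0,"grip":-0.7},{"dx":0,"dy":0,"dz":-0.0013,"twist":0,"grip":-0.7},{"dx":0,"dy":0,"dz":-0.0013,"twist":0,"grip":-0.7}]' 30
```

```text
t: 20.18
eef_pos: [0.5372, -0.0507, 0.0577]
ee_rot: [-3.141, 0.0, -2.364]
force: [-0.8, -0.8, 1.7]
width: 0.0208
gripper_force: 30.0
```

Contact at 0.0577 matches the expected seated height of 0.0578. Letting go and opening.

```bash
python3 -m crank '[{"dx":0,"dy":0,"dz":0,"twist":0,"grip":-0.3},{"dx":0,"dy":0,"dz":0,"twist":0,"grip":0.2},{"dx":0,"dy":0,"dz":0,"twist":0,"grip":0.6},{"dx":0,"dy":0,"dz":0,"twist":0,"grip":0.8},{"dx":0,"dy":0,"dz":0,"twist":0,"grip":0.8}]' 10
python3 -m crank '[{"dx":0,"dy":0,"dz":0,"twist":0,"grip":0.8},{"dx":0,"dy":0,"dz":0,"twist":0,"grip":0.8},{"dx":0,"dy":0,"dz":0,"twist":0,"grip":0.8},{"dx":0,"dy":0,"dz":0,"twist":0,"grip":0.8},{"dx":0,"dy":0,"dz":0,"twist":0,"grip":0.8}]' 10
```

```text
t: 20.6
eef_pos: [0.5371, -0.0505, 0.0574]
ee_rot: [-3.142, 0.0, -2.364]
force: [-0.6, 0.1, -0.1]
width: 0.0487
gripper_force: 0.0
t: 21.02
eef_pos: [0.537, -0.0506, 0.0573]
ee_rot: [3.142, -0.0, -2.365]
force: [0.6, 0.2, 0.2]
width: 0.0779
gripper_force: 0.0
```

Run:
```python
from h import *
s=arm.get_state();print(s["eef_pos"],s["width"],s["force"])
F=snap('g6',[('side',295,130,100,110,4.4),('top',300,170,80,80,4.4)])
for c in([s["eef_pos"][0],s["eef_pos"][1]],):
    for z in(.046,.060):
        q=proj("side",ring(.061,z)+[*c,0]);print(z,q[:,0].min().round(1),q[:,0].max().round(1),q[:,1].max().round(1))
I=F["side"].astype(int)
for v in(196,198,200): print(v,[tuple(map(int,I[v,u])) for u in range(316,324)],[tuple(map(int,I[v,u])) for u in range(354,363)])
```

```text
[ 0.53704045 -0.05059005  0.05734376] 0.07786642789601228 [0.59672722 0.15973377 0.24922921]
0.046 319.1 358.5 211.8
0.06 319.2 358.9 208.5
196 [(89, 129, 171), (88, 129, 170), (90, 131, 172), (88, 126, 167), (89, 166, 208), (93, 175, 219), (94, 176, 221), (93, 176, 220)] [(59, 114, 142), (61, 113, 142), (50, 94, 116), (46, 88, 109), (47, 88, 110), (73, 112, 148), (84, 122, 161), (83, 120, 158), (90, 129, 171)]
198 [(90, 129, 173), (90, 130, 172), (88, 129, 171), (90, 133, 174), (70, 124, 158), (89, 166, 210), (93, 174, 219), (92, 174, 217)] [(63, 118, 146), (62, 116, 144), (54, 101, 126), (50, 93, 115), (49, 94, 117), (74, 114, 149), (90, 132, 174), (94, 136, 181), (92, 133, 177)]
200 [(111, 160, 213), (94, 135, 179), (87, 127, 166), (88, 128, 169), (75, 118, 152), (67, 127, 161), (91, 170, 214), (95, 177, 220)] [(63, 119, 148), (63, 118, 148), (62, 117, 147), (62, 118, 147), (49, 92, 116), (90, 132, 174), (95, 138, 182), (91, 133, 176), (85, 124, 163)]
```

View pics/g6.png

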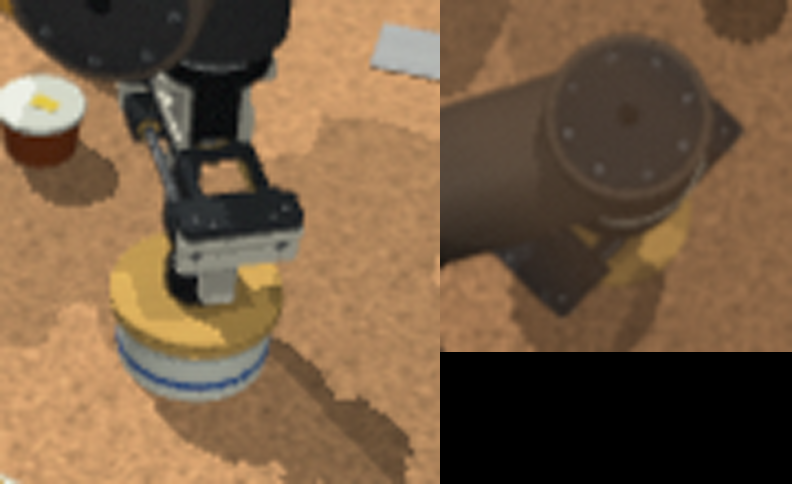

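The lids are seated on the pot, with the rim at u 319.6 to 358.8 against a predicted 319.2 to 358.9, and the fingers straddle the collar. Descending on the collar.

```bash
python3 -m crank '[{"dx":0,"dy":0,"dz":-0.006,"twist":0,"grip":0.8},{"dx":0,"dy":0,"dz":-0.012,"twist":0,"grip":0.8},{"dx":0,"dy":0,"dz":-0.018,"twist":0,"grip":0.8},{"dx":0,"dy":0,"dz":-0.022,"twist":0,"grip":0.8},{"dx":0,"dy":0,"dz":-0.024,"twist":0,"grip":0.8}]' 10
python3 -m crank '[{"dx":0,"dy":0,"dz":0,"twist":0,"grip":0.8},{"dx":0,"dy":0,"dz":0,"twist":0,"grip":0.4},{"dx":0,"dy":0,"dz":0,"twist":0,"grip":0.2},{"dx":0,"dy":0,"dz":0,"twist":0,"grip":0.1},{"dx":0,"dy":0,"dz":0,"twist":0,"grip":-0.1}]' 10
python3 -m crank '[{"dx":0,"dy":0,"dz":0,"twist":0,"grip":-0.1},{"dx":0,"dy":0,"dz":0,"twist":0,"grip":-0.1},{"dx":0,"dy":0,"dz":0,"twist":0,"grip":-0.1},{"dx":0,"dy":0,"dz":0,"twist":0,"grip":-0.1},{"dx":0,"dy":0,"dz":0,"twist":0,"grip":-0.1}]' 10
```

```text
t: 21.53
eef_pos: [0.5364, -0.0507, 0.0322]
ee_rot: [3.141, -0.001, -2.365]
force: [0.5, -0.4, -0.3]
width: 0.079
gripper_force: 0.0
t: 21.95
eef_pos: [0.5372, -0.0506, 0.0336]
ee_rot: [-3.141, 0.0, -2.364]
force: [0.4, 0.2, 0.5]
width: 0.0576
gripper_force: 0.0
t: 22.37
eef_pos: [0.5372, -0.0506, 0.0335]
ee_rot: [-3.141, 0.0, -2.364]
force: [0.4, 0.1, 2.3]
width: 0.0454
gripper_force: 10.0
```

```bash
python3 -m crank '[{"dx":0,"dy":0,"dz":0,"twist":0,"grip":-0.1},{"dx":0,"dy":0,"dz":0,"twist":0,"grip":-0.1},{"dx":0,"dy":0,"dz":0,"twist":0,"grip":-0.1},{"dx":0,"dy":0,"dz":0.001,"twist":0,"grip":-0.1},{"dx":0,"dy":0,"dz":0.003,"twist":0,"grip":-0.1}]' 25
python3 -m crank '[{"dx":0,"dy":0,"dz":0.003,"twist":0,"grip":-0.1},{"dx":0,"dy":0,"dz":0.006,"twist":0,"grip":-0.1},{"dx":0,"dy":0,"dz":0.009,"twist":0,"grip":-0.1},{"dx":0,"dy":0,"dz":0.012,"twist":0,"grip":-0.1},{"dx":0,"dy":0,"dz":0.015,"twist":0,"grip":-0.1}]' 25
```

```text
t: 22.78
eef_pos: [0.5364, -0.0506, 0.0359]
ee_rot: [3.141, -0.001, -2.365]
force: [-0.3, -0.3, -1.9]
width: 0.045
gripper_force: 25.0
t: 23.2
eef_pos: [0.5371, -0.0506, 0.0517]
ee_rot: [-3.142, 0.0, -2.364]
force: [0.1, -0.2, -1.1]
width: 0.0449
gripper_force: 25.0
```

The load is about 1.5 N, so only the brass lid is coming up. Continuing to +10 cm.

```bash
python3 -m crank '[{"dx":0,"dy":0,"dz":0.005,"twist":0,"grip":-0.1},{"dx":0,"dy":0,"dz":0.012,"twist":0,"grip":-0.1},{"dx":0,"dy":0,"dz":0.02,"twist":0,"grip":-0.1},{"dx":0,"dy":0,"dz":0.028,"twist":0,"grip":-0.1},{"dx":0,"dy":0,"dz":0.036,"twist":0,"grip":-0.1}]' 25
python3 -m crank '[{"dx":0,"dy":0,"dz":0.01,"twist":0,"grip":-0.1},{"dx":0,"dy":0,"dz":0.02,"twist":0,"grip":-0.1},{"dx":0,"dy":0,"dz":0.03,"twist":0,"grip":-0.1},{"dx":0,"dy":0,"dz":0.04,"twist":0,"grip":-0.1},{"dx":0,"dy":0,"dz":0.046,"twist":0,"grip":-0.1}]' 25
python3 -m crank '[{"dx":0,"dy":0,"dz":0,"twist":0,"grip":-0.1},{"dx":0,"dy":0,"dz":0,"twist":0,"grip":-0.1},{"dx":0,"dy":0,"dz":0,"twist":0,"grip":-0.1},{"dx":0,"dy":0,"dz":0,"twist":0,"grip":-0.1},{"dx":0,"dy":0,"dz":0,"twist":0,"grip":-0.1}]' 25
python3 -c "
from h import *
snap('g7',[('side',285,80,115,150,4)])"
```

```text
t: 23.62
eef_pos: [0.5372, -0.0506, 0.0885]
ee_rot: [-3.141, 0.0, -2.364]
force: [0.5, 0.6, -1.2]
width: 0.045
gripper_force: 25.0
t: 24.03
eef_pos: [0.5376, -0.0506, 0.1351]
ee_rot: [-3.141, 0.001, -2.364]
force: [0.3, 0.5, -1.2]
width: 0.0449
gripper_force: 25.0
t: 24.45
eef_pos: [0.5366, -0.0507, 0.1327]
ee_rot: [3.141, -0.001, -2.365]
force: [0.3, 0.6, -2.4]
width: 0.0449
gripper_force: 25.0
```

View pics/g7.png

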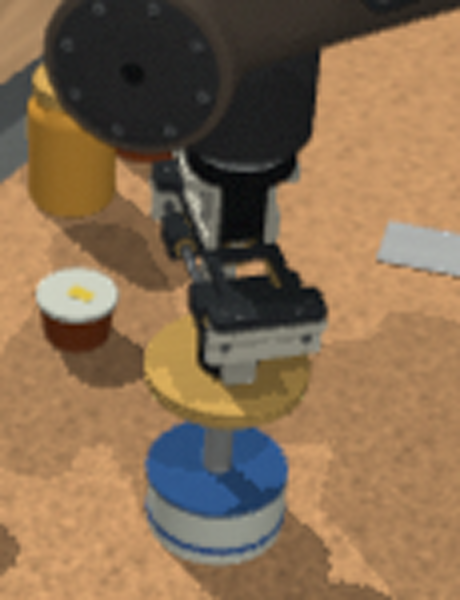

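The blue lid sits level and flush on the pot at crop (216,470). The brass lid is held level above it, raised 99 mm. Handing in.

```bash
python3 -c "
from station import arm
print(arm.job_done())"
```

```text
the job is handed in; nothing more can be done
None
```

The broken ingot is in the pot, the blue inner lid is seated on the rim, and the brass lid is held level about 10 cm above where it sat; the job is handed in at about 24.5 s of the 53 s.

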